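# Free the power-locked lid of a bench engraver through its release slot

## Robot

A 6-joint arm with a two-finger parallel gripper is mounted at the origin on the work surface. World frame = base frame: x ahead of the robot, y to its left, z up, the work surface at z = 0. Lengths are in m, angles in rad, forces in N, time in s.
With the tool pointing down it reaches from about 0.35 to 0.775 m from the base axis. Payload 5.5 kg.
Tool frame: the origin (TCP) lies between the finger pads; the fingertips stand 17 mm ahead of it and the grasp point (between the pads) lies 2 mm behind it; z points along the fingers, y is the line along which they close (so a half turn about z gives the same grasp; the last joint's range is limited). The gripper opens to 85 mm and grips with 20 to 120 N. Pads are 22 mm wide; open, the fingers measure 114 mm over their backs; the gripper's body (76 mm by 85 mm) begins 54 mm behind the grasp point. The pads swing forward as they close: fully open they stand 13 mm farther back than shut.
Start: joints at [-1.409, 0.313, 0.046, 1.304, 0, 1.431], TCP at [0.171, -0.549, 0.248] pointing down, gripper open.
Joint ranges: [-2.76, 2.76], [-0.86, 1.69], [-1.03, 1.26], [-2.2, 2.34], [-1.47, 1.5], [-3.14, 3.14]. Speed limits (rad/s): [2.57, 2.57, 3.14, 3.14, 3.14, 3.14].

## Interface

Orientations are given as a rotation vector (axis times angle).
In Python, from station import manip gives the robot as it stands. The module is installed in compiled form; this text tells all that it offers.
- The arm moves only by the tool step_arm, never from a script. Its argument "rows" is a list of rows, each an object with "grip": the closure, from -1 (fully open) to 1 (shut); "delta_pos": the shift along the world's x, y, z in mm, a list of three; "delta_rot": the turn, a rotation vector about the world's x, y, z in rad, a list of three. In form: [{"grip": grip, "delta_pos": [x, y, z], "delta_rot": [rx, ry, rz]}, ...]. A call has 1 to 20 rows; each row shifts and turns the commanded pose from where the row before left it; what a row does not reach is not made up. A row lasts 1/10 s, in which the tool goes at most 50 mm and 8.59 degrees, less where a joint would pass 70% of its speed; a pose out of reach is approached as far as the arm can. A call is refused whole if a number of a shift passes 50 or a number of a turn 0.15, either way. A call with a gripper value outside its range is refused whole. The fingers move at their own pace and stop on an object; "squeeze" is the grip in N (left out, the last holds). Time passes only in rows, so rows that do not move let the fingers close. It gives the time, the measured TCP pose, the force, the opening and the grip force at its end, in the units of the state.
- manip.get_state(): the state, without advancing time (a new reading comes with each control period).
- manip.capture(name): name is "side" or "top"; returns a dict with "pixels" (400x640x3 uint8, blue, green, red), "z_map" (400x640 float32, m along the optical axis (not along the pixel's ray), 0 where there is no reading), "camera_matrix" (3x3 intrinsics, pixels), "k1" (the pictures are not rectified: a ray, as slopes to the right and down, at radius r is drawn at 1 + k1 r^2 times it, then the intrinsics apply), "rvec" (rotation vector, rad) and "tvec" (3), from world to camera coordinates, as OpenCV has them. Camera axes: x right, y down, z forward; pixel columns grow to the right and rows downward; lengths in m; the calibration is good to about 2 mm. A picture is of the moment at which its call begins.
- manip.finish_job(): hands the job in; it is judged then, once.
The state is a dict: "time": time; "joints": joint angles; "qvel": joint speeds; "tau": joint torques, N m; "position": TCP position; "eef_rot": TCP orientation; "force": force on the tool from outside, world axes, zero at the start; "moment": the same for the moment, N m; "grip_width": finger opening in m; "gripper_force": force on a finger pad.
Only numpy, scipy, OpenCV 4.12 (cv2) and the standard library are available. Lean on these libraries where they do the work, as an engineer would, in place of code of your own. Each camera call takes 0.05 s, during which the arm holds its last target. There are 200 camera calls.

## Task

The power has failed and the lid of the bench engraver is locked shut. Take the wood-handled release rod from the punch stand, push it down through the slot in the engraver's front deck, feel for the sprung release tab hidden below and press it gently, without forcing anything, until the lid springs up. Then put the rod back upright in its hole in the stand, leaving the lid ajar and the other things where they are.

Things in the scene. Friction and masses are not known exactly. Their poses are not given: they have to be found in the camera images.
- engraver: Enclosed desktop engraver, fixed: grey housing 300 mm deep (own x), 260 mm wide (y), origin at the centre of its underside, front towards own -x, z up. The flat front deck, 140 mm above the bench, covers own x -150 to -72 mm; behind it lies the lid. The slot plate and the catch are delicate: the rod must never bear on any part of the engraver with more than 20 N.
- slot (a point): Middle of the release slot at deck level, in a small aluminium plate in the front deck; axes as the engraver's. The slot runs along the engraver's y: 44 mm long, 9.5 mm wide, through 8 mm of plate, upper edges bevelled by 2 mm. Below is a hollow over 110 mm deep, empty but for the release tab.
- hollow (a point): Point 51 mm straight below the slot's middle. Near it, unseen, is the release tab: a level steel plate 14 mm wide along the slot and crossing its full width. Its centre is up to 12 mm to either side (own y), its top 40 to 62 mm below the deck. It is sprung: gives from 3 to 4 N, frees the lid after about 7 mm at 7 to 10 N, stops dead at 9 mm. Hold it down till the lid has risen clear (0.5 s).
- lid_edge (a point): Middle of the upper front edge of the lid (black frame, amber window, 220 mm deep, 260 mm wide, 12 mm thick, hinged along the engraver's rear), 45 mm behind the slot's middle. Shut and locked it is 153 mm above the bench (up to 3 mm of play). Let go, the lid rises by itself against a damper: 40 mm in about 2 s, about 80 mm in the end, and stays there.
- stand: Hardwood punch stand fixed on the bench, a block 55 mm (own x) by 130 mm (own y) by 60 mm high, origin at the centre of its underside, z up. Two round holes from the top, 9 mm wide, 50 mm deep, rims bevelled by 2 mm, hold the rod and the doming punch, either way round.
- hole_a (a point): Centre of the mouth of one hole of the stand (own y -35 mm), on its top face, 60 mm above the bench.
- hole_b (a point): Centre of the mouth of the other hole (own y +35 mm), on its top face.
- rod: Release rod, 155 mm long, about 60 g: straight round-nosed steel shank 6 mm thick and 95 mm long, then a round wooden handle 16 mm thick and 60 mm long. Stands nose down in one hole of the stand, leaning a little in it: its nose is on the hole's floor 10 mm above the bench, so that the handle spans 105 to 165 mm above the bench.
- rod_tip (a point): The rod's nose, its lowest point (same as the rod's origin); own z points up along the rod to the handle.
- rod_grip (a point): Middle of the rod's handle, 125 mm above the nose.
- punch: Bystander: doming punch of steel in the stand's other hole, a 7 mm thick stem with a 16 mm ball on top, 88 mm long; origin at its foot.
- bench_block: Bystander: square steel bench block 75 x 75 x 22 mm, origin at the centre of its underside.
- mallet: Bystander: mallet lying on the bench, head 55 mm thick and 85 mm long, handle 22 mm thick and 200 mm long towards own -x; origin under it, 110 mm from the head's axis.
Things that resemble listed ones, but are neither listed nor needed, are in the scene too. Leave any purple or yellow look-alike of the stand alone.

How it is judged:
On the way, in this order (a step that is already met when the one before it is completed fails the run):
1. the rod's nose is through the slot, at least 20 mm below the deck, with the lid still locked (z of rod_tip in the frame of slot below -0.02 m and x of rod_tip in the frame of slot between -0.008 and 0.008 m and y of rod_tip in the frame of slot between -0.024 and 0.024 m and z of lid_edge in the frame of engraver below 0.158 m), for 0.1 s.
2. the lid has been let go and has risen (z of lid_edge in the frame of engraver above 0.193 m), for 0.2 s.
At the end, for the whole second after the job is handed in: The lid stands ajar, its front edge more than 40 mm above the shut position (193 mm above the bench), and the rod is at rest in the stand, released: its nose within 6 mm of a hole's axis and no more than 6 mm above the hole's floor, tilted less than 0.15 rad (z of lid_edge in the frame of engraver above 0.193 m and (horizontal distance between rod_tip and hole_a below 0.006 m or horizontal distance between rod_tip and hole_b below 0.006 m) and z of rod_tip in the frame of stand below 0.016 m and angle between rod's own z axis and vertical below 0.15 rad and linear speed of rod below 0.02 m/s); the robot touches nothing.
It fails at once if the rod bears on the engraver or its catch with more than 20 N (contact force between rod and engraver above 20 N).
It fails at once if a bystander (doming punch, bench block, mallet) is moved by more than 15 mm (distance of any of punch, bench_block, mallet from where it was at the start of the episode above 0.015 m).
It also fails if it takes over 67 s, if anything falls off the work surface, if the arm or the gripper's body presses on something with over 40 N, if the wrist force passes 120 N, or if a joint passes its speed limit or range.

## Working session

There is one attempt and no reset: what is moved stays moved. The work goes in short steps, Python scripts to look and compute and a tool call to move; the robot and the scene stay as the last step left them, time stands still between calls to the robot, and variables do not carry over. Pictures are saved under pics/ and viewed, at most 10 in all, crops included, and the job is handed in when it is done.

Besides the shell and the picture viewer there is one more tool, called after ">>>" as name([rows], argument=value, ...), one row to a line, values as JSON. step_arm: Moves the arm, as the interface text tells. Its arguments: {"type":"object","properties":{"rows":{"type":"array","items":{"type":"object","properties":{"grip":{"type":"number"},"delta_pos":{"type":"array","items":{"type":"number"}},"delta_rot":{"type":"array","items":{"type":"number"}}}}},"squeeze":{"type":"number"}},"required":["rows"]}

```bash
mkdir -p pics; cat > h.py <<'E'
import numpy as np, cv2
from station import manip
def cap(n,save=None):
    c=manip.capture(n)
    if save: cv2.imwrite('pics/'+save,c['pixels']); np.savez('pics/'+save+'.npz',**c)
    return c
def R(c): return cv2.Rodrigues(np.array(c['rvec'],float))[0]
def ray(c,u,v):
    K=np.array(c['camera_matrix'],float); d=np.array([(u-K[0,2])/K[0,0],(v-K[1,2])/K[1,1]]); s=d.copy()
    for _ in range(20): s=d/(1+c['k1']*(s@s))
    return np.array([s[0],s[1],1.])
def pt(c,u,v,z=None,w=1):
    """z=None: depth map; else plane height z"""
    r=ray(c,u,v); t=np.array(c['tvec'],float).ravel()
    o=-R(c).T@t; d=R(c).T@r
    if z is None:
        p=c['z_map'][max(0,int(v)-w):int(v)+w+1,max(0,int(u)-w):int(u)+w+1]; p=p[p>0]
        return o+d*np.median(p)
    return o+d*(z-o[2])/d[2]
def px(c,X):
    x=R(c)@np.array(X,float)+np.array(c['tvec'],float).ravel(); s=x[:2]/x[2]; s=s*(1+c['k1']*(s@s)); K=np.array(c['camera_matrix'])
    return s*[K[0,0],K[1,1]]+K[:2,2]
E
python3 - <<'E'
from h import *
for n in('top','side'):
    c=cap(n,n+'0.png'); print(n,c['k1'],c['camera_matrix'].tolist(),(-R(c).T@np.array(c['tvec']).ravel()), R(c)[2])
print(manip.get_state())
E
```

```text
top -0.0639646142994989 [[378.4979638471646, 0.0, 321.63514351945327], [0.0, 378.4979638471646, 196.4480654458936], [0.0, 0.0, 1.0]] [0.40262153 0.06211502 1.30162425] [ 0.13817253 -0.01123075 -0.9903445 ]
side 0.002930561918715201 [[443.7985018023316, 0.0, 321.8521770406473], [0.0, 443.7985018023316, 199.2017598176623], [0.0, 0.0, 1.0]] [ 0.20491735 -0.98136994  0.72978463] [ 0.26737291  0.82415838 -0.49927417]
{'time': 0.1, 'joints': array([-1.40859291e+00,  3.13923231e-01,  4.50547395e-02,  1.30361846e+00,
       -1.03740487e-06,  1.43117596e+00]), 'qvel': array([ 0.00037157, -0.00141292,  0.00244761,  0.00232558, -0.00078017,
       -0.00072342]), 'tau': array([ 2.47035598e-03, -4.81721592e+01,  2.99245656e+01,  1.26472407e-02,
       -5.13282157e-05,  2.64998967e-06]), 'position': array([ 0.1708311 , -0.54856239,  0.24748373]), 'eef_rot': array([-3.10421527e+00, -4.72052018e-01,  3.15978300e-05]), 'force': array([ 0.12360079,  0.05122215, -0.44730607]), 'moment': array([-0.04354128,  0.01947978, -0.00295748]), 'gripper_force': 0.0, 'grip_width': 0.08543896468959417}
```

View pics/top0.png

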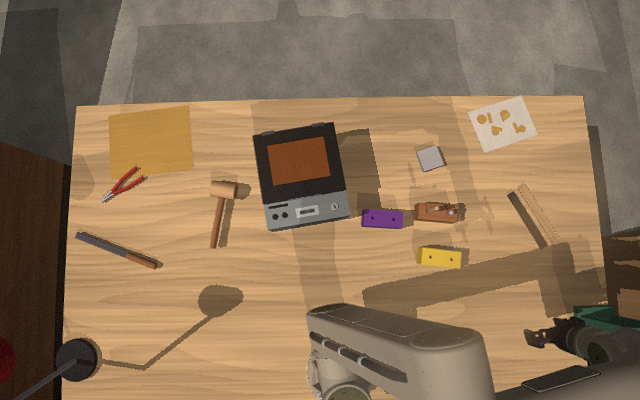

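View pics/side0.png

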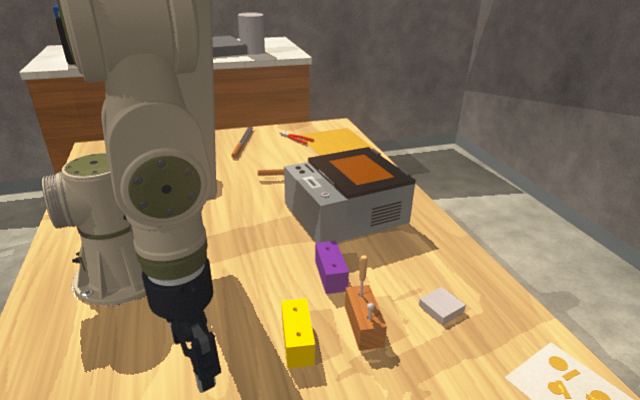

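The top view shows the engraver at (300,175) with its slot plate at about (307,211), a wooden stand at (437,212), and purple (382,218) and yellow (440,257) look-alikes, which are not needed. In the side view the brown stand (365,315) holds the wood-handled rod (362,270) and the ball punch (371,310). I'll confirm this in enlarged crops.

```bash
python3 - <<'E'
import cv2,numpy as np
t=cv2.imread('pics/top0.png'); s=cv2.imread('pics/side0.png')
f=lambda i,u,v,w,h,k:cv2.resize(i[v:v+h,u:u+w],None,fx=k,fy=k,interpolation=cv2.INTER_CUBIC)
a=f(t,260,185,100,50,4); b=f(t,400,190,100,50,4)   # 400x200
c=f(s,335,245,100,110,4) # 400x440
d=f(s,280,160,60,55,6)[:,:400]
out=np.zeros((580,800,3),np.uint8)
out[:200,:400]=a; out[:200,400:]=b; out[200:,:400]=f(s,330,250,100,95,4); out[200:530,400:760]=d
cv2.imwrite('pics/crop1.png',out)
E
```

```text
(no output)
```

View pics/crop1.png

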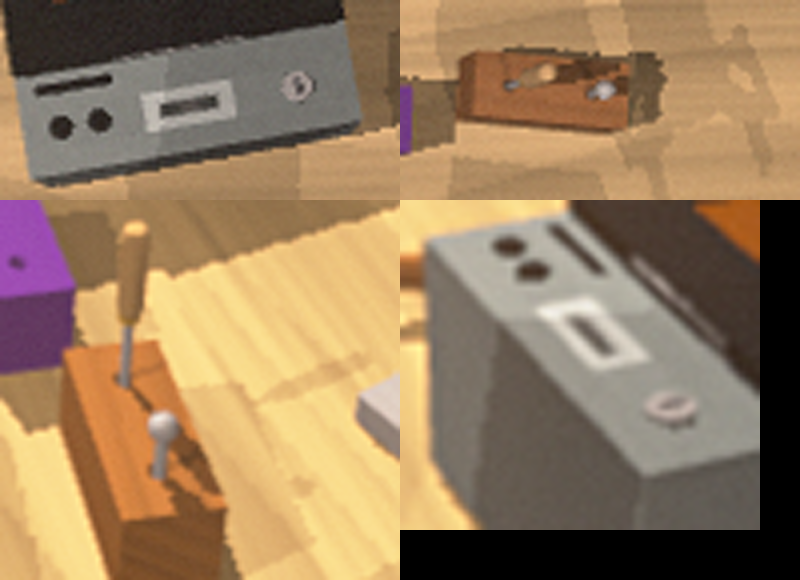

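The stand that fits is the brown hardwood one: rod in its left hole (top px ≈ 428,211), punch in the right hole (≈ 547,213 in crop terms). The slot is at top px ≈ (307,210.6) and side px ≈ (311.6,182.2). Purple and yellow are look-alikes.

```bash
cat >> h.py <<'E'
def load(n): return {k:v for k,v in np.load('pics/'+n+'.png.npz').items()}
def cloud(c):
    v,u=np.nonzero(c['z_map']>0); K=c['camera_matrix']
    p=cv2.undistortPoints(np.stack([u,v],1).astype(float)[:,None],K,np.array([float(c['k1']),0,0,0]))[:,0]
    z=c['z_map'][v,u]; X=np.c_[p*z[:,None],z]-c['tvec'].ravel()
    return X@R(c),u,v
E
python3 - <<'E'
from h import *
T=load('top0');S=load('side0')
q=lambda x,y,s,ou,ov:((x+.5)/s-.5+ou,(y+.5)/s-.5+ov)
a=lambda x,y:q(x,y,4,260,185); b=lambda x,y:q(x-400,y,4,400,190)
s=lambda x,y:q(x,y-200,4,330,250); d=lambda x,y:q(x-400,y-200,6,280,160)
np.set_printoptions(precision=4,suppress=True)
for n,p in dict(slot=(189,105),e1=(160,110),e2=(219,98),pl1=(142,98),pl2=(231,80),pl3=(237,116),pl4=(147,133)).items(): print('T',n,pt(T,*a(*p),z=.14))
for n,p in dict(slot=(591,335),e1=(570,313),e2=(613,357),pl1=(536,310),pl2=(580,298),pl3=(650,358),pl4=(604,370)).items(): print('S',n,pt(S,*d(*p),z=.14))
for n,p in dict(rodhole=(512,86),punchhole=(590,98)).items(): print('T',n,pt(T,*b(*p),z=.06))
for n,p in dict(rodhole=(124,382),punchhole=(160,474),c1=(64,352),c2=(158,341),c3=(224,508),c4=(122,520)).items(): print('S',n,pt(S,*s(*p),z=.06))
print('rod top T',pt(T,*b(545,74),z=.165),'S',pt(S,*s(134,229),z=.165),'grip mid S',pt(S,*s(131,275),z=.135))
for nm,c,box in(('T',T,(410,195,470,230)),('S',S,(340,280,390,350))):
    X,u,v=cloud(c); m=(u>box[0])&(u<box[2])&(v>box[1])&(v<box[3])&(abs(X[:,2]-.06)<.005)
    r=cv2.minAreaRect((X[m,:2]*1000).astype(np.float32)); print(nm,m.sum(),np.median(X[m,2]),r)
    X2=X[(abs(X[:,2]-.14)<.005)&(X[:,0]>.2)&(X[:,0]<.7)&(X[:,1]>-.2)&(X[:,1]<.4)]
    r=cv2.minAreaRect((X2[:,:2]*1000).astype(np.float32)); print('deck',len(X2),np.median(X2[:,2]),r)
    hb=X[(u>350)&(u<450)&(v>200)&(v<360)&(X[:,2]>.108)&(X[:,2]<.17)&(X[:,0]>.3)]; print('handle',len(hb),hb.mean(0) if len(hb) else '')
E
```

```text
T slot [0.5209 0.0956 0.14  ]
T e1 [0.5176 0.118  0.14  ]
T e2 [0.5258 0.0723 0.14  ]
T pl1 [0.5272 0.1317 0.14  ]
T pl2 [0.5395 0.0628 0.14  ]
T pl3 [0.5115 0.0588 0.14  ]
T pl4 [0.5001 0.1283 0.14  ]
S slot [0.5213 0.0934 0.14  ]
S e1 [0.5178 0.118  0.14  ]
S e2 [0.525  0.0695 0.14  ]
S pl1 [0.5029 0.1253 0.14  ]
S pl2 [0.5269 0.132  0.14  ]
S pl3 [0.5414 0.0639 0.14  ]
S pl4 [0.5173 0.0584 0.14  ]
T rodhole [ 0.5181 -0.3024  0.06  ]
T punchhole [ 0.5064 -0.3674  0.06  ]
S rodhole [ 0.5196 -0.3026  0.06  ]
S punchhole [ 0.5118 -0.3724  0.06  ]
S c1 [ 0.4963 -0.2702  0.06  ]
S c2 [ 0.5508 -0.2764  0.06  ]
S c3 [ 0.5339 -0.4034  0.06  ]
S c4 [ 0.4812 -0.3963  0.06  ]
rod top T [ 0.5168 -0.2976  0.165 ] S [ 0.5185 -0.3021  0.165 ] grip mid S [ 0.5186 -0.3026  0.135 ]
T 529 0.05895359571441568 ((513.908447265625, -335.7918701171875), (130.0263214111328, 55.47490310668945), 83.09639739990234)
deck 2125 0.13922364884167843 ((597.9188842773438, 107.52180480957031), (226.88430786132812, 261.06158447265625), 8.28934383392334)
handle 38 [ 0.5173 -0.2968  0.1482]
S 1084 0.059471129425725446 ((515.4464721679688, -335.2930603027344), (133.55914306640625, 56.032222747802734), 83.43556213378906)
deck 1385 0.1392192991466015 ((582.0792236328125, 104.22395324707031), (195.37124633789062, 268.58538818359375), 8.306924819946289)
handle 296 [ 0.5688 -0.1767  0.1295]
```

>>> step_arm([
  {"grip":-1,"delta_pos":[29,20,0],"delta_rot":[0,0,-0.02]},
  {"grip":-1,"delta_pos":[29,20,0],"delta_rot":[0,0,-0.02]},
  {"grip":-1,"delta_pos":[29,21,0],"delta_rot":[0,0,-0.02]},
  {"grip":-1,"delta_pos":[29,21,0],"delta_rot":[0,0,-0.02]},
  {"grip":-0.5,"delta_pos":[29,21,0],"delta_rot":[0,0,-0.02]},
  {"grip":-0.5,"delta_pos":[29,21,0],"delta_rot":[0,0,-0.02]},
  {"grip":-0.5,"delta_pos":[29,21,0],"delta_rot":[0,0,-0.02]},
  {"grip":-0.5,"delta_pos":[29,21,0]},
  {"grip":-0.5,"delta_pos":[29,21,0]},
  {"grip":-0.5,"delta_pos":[29,21,0]},
  {"grip":-0.5,"delta_pos":[29,20,0]},
  {"grip":-0.5,"delta_pos":[28,20,0]},
  {"grip":-0.5},
  {"grip":-0.5},
  {"grip":-0.5},
], squeeze=30)

```text
invalid input at $.rows[7]: expected keys grip, delta_pos, delta_rot
```

```bash
python3 - <<'E'
from h import *
s=manip.get_state(); print(s['time'],s['position'],s['eef_rot'],cv2.Rodrigues(s['eef_rot'])[0][:,1],s['grip_width'],s['force'])
E
```

```text
0.1 [ 0.1708311  -0.54856239  0.24748373] [-3.10421527e+00 -4.72052018e-01  3.15978300e-05] [ 0.29726181 -0.95479454 -0.00167431] 0.08543896468959417 [ 0.12360079  0.05122215 -0.44730607]
```

>>> step_arm([
  {"grip":-1,"delta_pos":[29,20,0],"delta_rot":[0,0,-0.02]},
  {"grip":-1,"delta_pos":[29,20,0],"delta_rot":[0,0,-0.02]},
  {"grip":-1,"delta_pos":[29,21,0],"delta_rot":[0,0,-0.02]},
  {"grip":-1,"delta_pos":[29,21,0],"delta_rot":[0,0,-0.02]},
  {"grip":-0.5,"delta_pos":[29,21,0],"delta_rot":[0,0,-0.02]},
  {"grip":-0.5,"delta_pos":[29,21,0],"delta_rot":[0,0,-0.02]},
  {"grip":-0.5,"delta_pos":[29,21,0],"delta_rot":[0,0,-0.02]},
  {"grip":-0.5,"delta_pos":[29,21,0],"delta_rot":[0,0,0]},
  {"grip":-0.5,"delta_pos":[29,21,0],"delta_rot":[0,0,0]},
  {"grip":-0.5,"delta_pos":[29,21,0],"delta_rot":[0,0,0]},
  {"grip":-0.5,"delta_pos":[29,20,0],"delta_rot":[0,0,0]},
  {"grip":-0.5,"delta_pos":[28,20,0],"delta_rot":[0,0,0]},
  {"grip":-0.5,"delta_pos":[0,0,0],"delta_rot":[0,0,0]},
  {"grip":-0.5,"delta_pos":[0,0,0],"delta_rot":[0,0,0]},
  {"grip":-0.5,"delta_pos":[0,0,0],"delta_rot":[0,0,0]},
], squeeze=30)

```text
time: 1.6
position: [0.5172, -0.3013, 0.2479]
eef_rot: [-3.131, -0.253, 0.002]
force: [-0.1, 0.0, -0.4]
grip_width: 0.0641
gripper_force: 0.0
```

```bash
python3 - <<'E'
from h import *
s=manip.get_state(); print(s['time'],s['position'],s['eef_rot'],cv2.Rodrigues(s['eef_rot'])[0],s['grip_width'],s['force'])
E
```

```text
1.6 [ 0.51718146 -0.30133409  0.24794922] [-3.13106435e+00 -2.52995335e-01  1.52263513e-03] [[ 9.87026403e-01  1.60554958e-01 -9.92331010e-04]
 [ 1.60555272e-01 -9.87026821e-01  2.44205261e-04]
 [-9.40248957e-04 -4.00361015e-04 -9.99999478e-01]] 0.06412225259901316 [-0.13255386  0.00639198 -0.44384356]
```

>>> step_arm([
  {"grip":-0.5,"delta_pos":[1,0,-20],"delta_rot":[0,0,0]},
  {"grip":-0.5,"delta_pos":[0,0,-20],"delta_rot":[0,0,0]},
  {"grip":-0.5,"delta_pos":[0,0,-20],"delta_rot":[0,0,0]},
  {"grip":-0.5,"delta_pos":[0,0,-15],"delta_rot":[0,0,0]},
  {"grip":-0.5,"delta_pos":[0,0,-15],"delta_rot":[0,0,0]},
  {"grip":-0.5,"delta_pos":[0,0,-15],"delta_rot":[0,0,0]},
  {"grip":-0.5,"delta_pos":[0,0,0],"delta_rot":[0,0,0]},
  {"grip":0,"delta_pos":[0,0,0],"delta_rot":[0,0,0]},
  {"grip":0.3,"delta_pos":[0,0,0],"delta_rot":[0,0,0]},
  {"grip":0.5,"delta_pos":[0,0,0],"delta_rot":[0,0,0]},
  {"grip":0.7,"delta_pos":[0,0,0],"delta_rot":[0,0,0]},
  {"grip":0.8,"delta_pos":[0,0,0],"delta_rot":[0,0,0]},
  {"grip":1,"delta_pos":[0,0,0],"delta_rot":[0,0,0]},
  {"grip":1,"delta_pos":[0,0,0],"delta_rot":[0,0,0]},
  {"grip":1,"delta_pos":[0,0,0],"delta_rot":[0,0,0]},
  {"grip":1,"delta_pos":[0,0,0],"delta_rot":[0,0,0]},
], squeeze=40)

```text
time: 3.2
position: [0.5194, -0.3016, 0.144]
eef_rot: [3.13, 0.254, 0.002]
force: [-0.1, -1.2, 5.0]
grip_width: 0.015
gripper_force: 39.3
```

```bash
python3 - <<'E'
from h import *
s=manip.get_state(); print(s['time'],s['position'],s['grip_width'],s['gripper_force'],s['force'],s['moment'])
E
```

```text
3.2 [ 0.51939863 -0.30156079  0.14399869] 0.015023837838375461 39.29002225399017 [-0.12983104 -1.16645575  4.98167105] [-0.56820874 -0.0420631   0.00339056]
```

>>> step_arm([
  {"grip":1,"delta_pos":[0,0,5],"delta_rot":[0,0,0]},
  {"grip":1,"delta_pos":[0,0,10],"delta_rot":[0,0,0]},
  {"grip":1,"delta_pos":[0,0,15],"delta_rot":[0,0,0]},
  {"grip":1,"delta_pos":[0,0,20],"delta_rot":[0,0,0]},
  {"grip":1,"delta_pos":[0,0,25],"delta_rot":[0,0,0]},
  {"grip":1,"delta_pos":[0,0,25],"delta_rot":[0,0,0]},
  {"grip":1,"delta_pos":[0,0,25],"delta_rot":[0,0,0]},
  {"grip":1,"delta_pos":[0,0,25],"delta_rot":[0,0,0]},
  {"grip":1,"delta_pos":[0,0,20],"delta_rot":[0,0,0]},
  {"grip":1,"delta_pos":[0,0,10],"delta_rot":[0,0,0]},
  {"grip":1,"delta_pos":[0,0,0],"delta_rot":[0,0,0]},
  {"grip":1,"delta_pos":[0,0,0],"delta_rot":[0,0,0]},
  {"grip":1,"delta_pos":[0,0,0],"delta_rot":[0,0,0]},
])

```text
time: 4.5
position: [0.5184, -0.3006, 0.3218]
eef_rot: [-3.129, -0.254, 0.003]
force: [-0.5, 0.6, -0.9]
grip_width: 0.015
gripper_force: 39.1
```

```bash
python3 - <<'E'
from h import *
s=manip.get_state(); print(s['time'],s['position'],s['eef_rot'],s['grip_width'],s['force'],s['moment'])
c=cap('side','side1.png'); t=cap('top','top1.png')
p=s['position']
for n,d in(('tcp',2),('tip',-134)): 
    X=p+[0,0,d/1000]; print(n,px(c,X),px(t,X))
u,v=px(c,p+[0,0,-.07]).astype(int)
a=c['pixels'][v-75:v+75,u-50:u+50]
u2,v2=px(t,p).astype(int); print(u,v,u2,v2)
b=t['pixels'][v2-50:v2+50,u2-35:u2+35]
o=np.zeros((600,800,3),np.uint8); o[:,:400]=cv2.resize(a,(400,600),interpolation=2); o[:571,400:]=cv2.resize(b,(400,571),interpolation=2)
cv2.imwrite('pics/c2.png',o)
E
```

```text
4.5 [ 0.51844304 -0.30062838  0.32176177] [-3.12948545 -0.25378254  0.00314615] 0.014999622447978348 [-0.45635854  0.60408555 -0.87747979] [-0.00564988  0.01512648  0.02883816]
tcp [368.22250356 189.81649889] [455.34273396 200.96691789]
tip [363.57274583 247.62637201] [439.17190858 206.73578728]
365 221 455 201
```

View pics/c2.png

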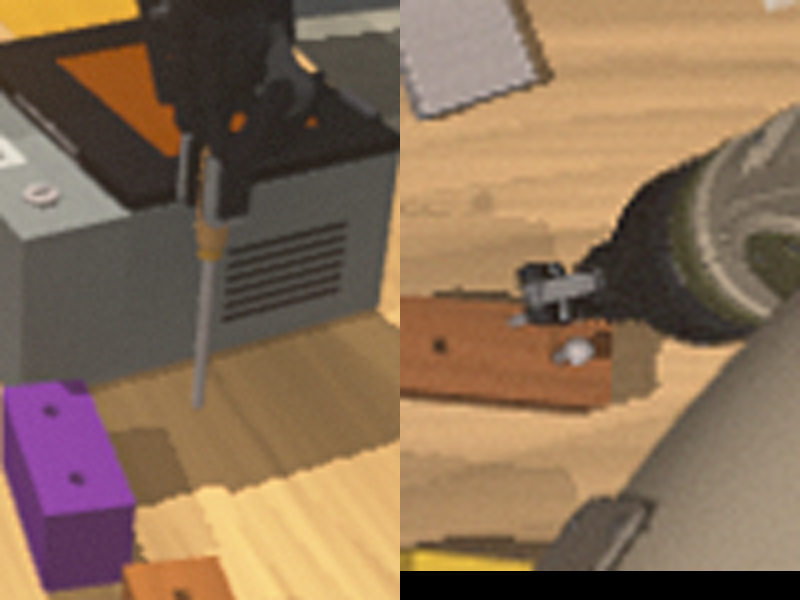

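The crop shows the rod hanging straight, with its nose at side px ≈ (363.9,247.4) against a predicted (363.6,247.6). The empty hole is visible in the top view at ≈ (427,211). Next I move over the slot.

>>> step_arm([
  {"grip":1,"delta_pos":[0,10,2],"delta_rot":[0,0,0]},
  {"grip":1,"delta_pos":[0,20,2],"delta_rot":[0,0,0]},
  {"grip":1,"delta_pos":[0,28,0],"delta_rot":[0,0,0]},
  {"grip":1,"delta_pos":[0,28,0],"delta_rot":[0,0,0]},
  {"grip":1,"delta_pos":[0,28,0],"delta_rot":[0,0,0]},
  {"grip":1,"delta_pos":[1,28,0],"delta_rot":[0,0,0]},
  {"grip":1,"delta_pos":[0,28,0],"delta_rot":[0,0,0]},
  {"grip":1,"delta_pos":[0,28,0],"delta_rot":[0,0,0]},
  {"grip":1,"delta_pos":[1,28,0],"delta_rot":[0,0,0]},
  {"grip":1,"delta_pos":[0,28,0],"delta_rot":[0,0,0]},
  {"grip":1,"delta_pos":[0,28,0],"delta_rot":[0,0,0]},
  {"grip":1,"delta_pos":[1,28,0],"delta_rot":[0,0,0]},
  {"grip":1,"delta_pos":[0,28,0],"delta_rot":[0,0,0]},
  {"grip":1,"delta_pos":[0,28,0],"delta_rot":[0,0,0]},
  {"grip":1,"delta_pos":[0,20,0],"delta_rot":[0,0,0]},
  {"grip":1,"delta_pos":[0,10,0],"delta_rot":[0,0,0]},
  {"grip":1,"delta_pos":[0,0,-10],"delta_rot":[0,0,0]},
  {"grip":1,"delta_pos":[0,0,-10],"delta_rot":[0,0,0]},
  {"grip":1,"delta_pos":[0,0,0],"delta_rot":[0,0,0]},
  {"grip":1,"delta_pos":[0,0,0],"delta_rot":[0,0,0]},
])

```text
time: 6.6
position: [0.5215, 0.0941, 0.3066]
eef_rot: [3.131, 0.252, -0.002]
force: [0.4, -0.8, -0.8]
grip_width: 0.0144
gripper_force: 39.1
```

```bash
python3 - <<'E'
from h import *
s=manip.get_state(); print(s['time'],s['position'],s['eef_rot'],s['grip_width'],s['force'],s['moment'])
c=cap('side','side2.png'); t=cap('top','top2.png')
p=s['position']; X=p+[0,0,-.134]
for cc,r in((c,(12,8)),(t,(12,8))):
    print(px(cc,X), px(cc,[p[0],p[1],.14]), px(cc,X+[0,0,.06]))
u,v=px(c,X).astype(int); u2,v2=px(t,X).astype(int); print(u,v,u2,v2)
a=c['pixels'][v-50:v+25,u-25:u+25]; b=t['pixels'][v2-37:v2+38,u2-25:u2+25]
cv2.imwrite('pics/c3.png',np.hstack([cv2.resize(i,(400,600),interpolation=2) for i in(a,b)]))
E
```

```text
6.6 [0.52151469 0.09406886 0.30659968] [ 3.13138631e+00  2.51572375e-01 -2.48107201e-03] 0.014376795530671352 [ 0.36251934 -0.7761028  -0.83622134] [-0.00713637  0.01665668 -0.01520478]
[311.51886808 171.71136207] [311.44173775 181.96891113] [311.6661245  152.11555756]
[307.03562699 209.57001355] [307.35758618 210.67053966] [306.39253264 207.37155632]
311 171 307 209
```

View pics/c3.png

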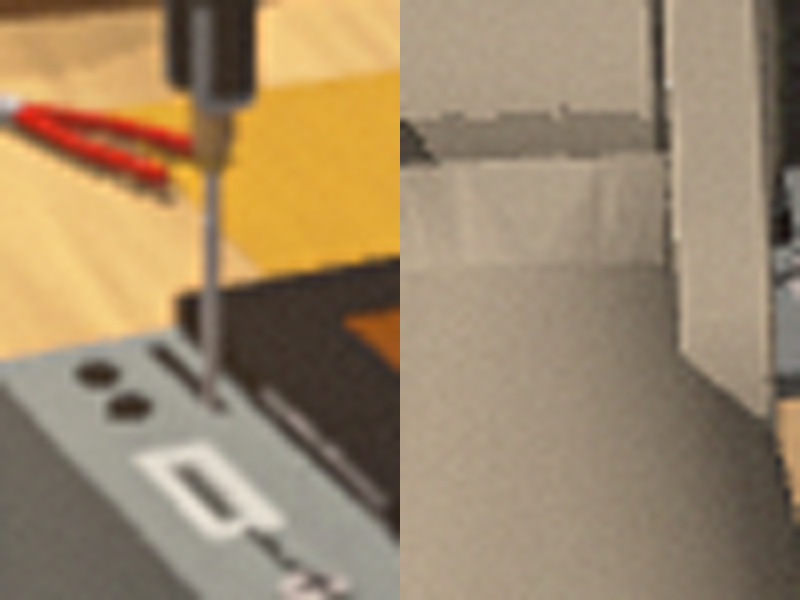

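The nose is at side px ≈ (311.8,170.9) and the slot plate centre is at ≈ (311.4,181.7). That puts the rod about 1.3 mm too far in +x (the top view is blocked by the arm). I correct this and descend to just above the deck.

>>> step_arm([
  {"grip":1,"delta_pos":[-1.3,0.4,-5],"delta_rot":[0,0,0]},
  {"grip":1,"delta_pos":[0,0,-8],"delta_rot":[0,0,0]},
  {"grip":1,"delta_pos":[0,0,-7],"delta_rot":[0,0,0]},
  {"grip":1,"delta_pos":[0,0,-5],"delta_rot":[0,0,0]},
  {"grip":1,"delta_pos":[0,0,-2],"delta_rot":[0,0,0]},
  {"grip":1,"delta_pos":[0,0,0],"delta_rot":[0,0,0]},
  {"grip":1,"delta_pos":[0,0,0],"delta_rot":[0,0,0]},
], squeeze=30)

```text
time: 7.4
position: [0.5207, 0.0954, 0.2805]
eef_rot: [3.131, 0.254, 0.0]
force: [-0.2, -1.2, -1.2]
grip_width: 0.0149
gripper_force: 39.1
```

```bash
python3 - <<'E'
from h import *
s=manip.get_state(); print(s['time'],s['position'],s['eef_rot'],s['grip_width'],s['force'],s['moment'])
c=cap('side','side3.png')
p=s['position']; X=p+[0,0,-.134]
print(px(c,X), px(c,[p[0],p[1],.14]))
u,v=312,178
a=c['pixels'][v-20:v+20,u-25:u+25]
cv2.imwrite('pics/c4.png',cv2.resize(a,(750,600),interpolation=2))
E
```

```text
7.4 [0.52069415 0.09538671 0.28046758] [3.13117965e+00 2.54001975e-01 3.69328569e-04] 0.014860376663075436 [-0.23458528 -1.1690456  -1.15744337] [0.06080742 0.01359038 0.01271327]
[311.05070704 179.78383726] [311.0366072  181.79688057]
```

View pics/c4.png

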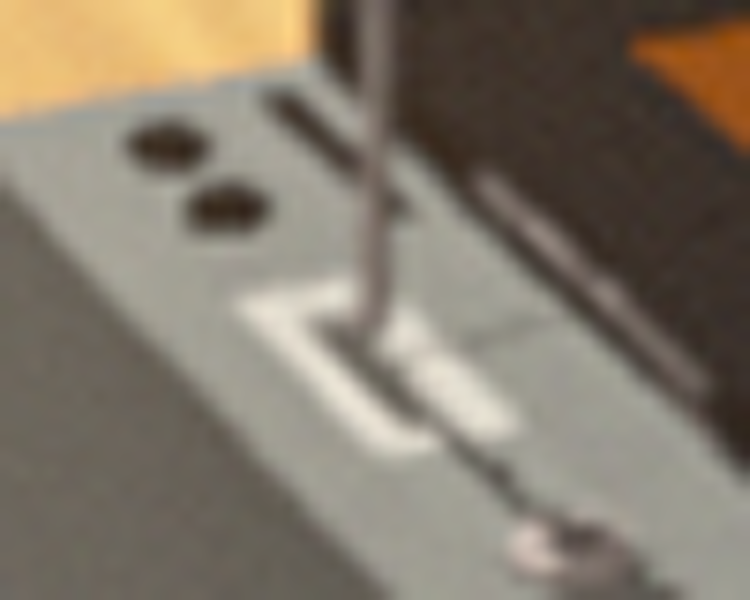

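The nose at crop (368,335) projects down onto the dark slot's centre line at ≈ (368,365), so it is aligned. I descend slowly.

>>> step_arm([
  {"grip":1,"delta_pos":[0,0,-2],"delta_rot":[0,0,0]},
  {"grip":1,"delta_pos":[0,0,-2],"delta_rot":[0,0,0]},
  {"grip":1,"delta_pos":[0,0,-1],"delta_rot":[0,0,0]},
  {"grip":1,"delta_pos":[0,0,-1],"delta_rot":[0,0,0]},
  {"grip":1,"delta_pos":[0,0,-1],"delta_rot":[0,0,0]},
  {"grip":1,"delta_pos":[0,0,-1],"delta_rot":[0,0,0]},
  {"grip":1,"delta_pos":[0,0,-1],"delta_rot":[0,0,0]},
  {"grip":1,"delta_pos":[0,0,-1],"delta_rot":[0,0,0]},
])

```text
time: 8.25
position: [0.5206, 0.0953, 0.2702]
eef_rot: [3.131, 0.254, -0.0]
force: [-0.6, -0.1, -0.3]
grip_width: 0.0151
gripper_force: 39.1
```

>>> step_arm([
  {"grip":1,"delta_pos":[0,0,-1],"delta_rot":[0,0,0]},
  {"grip":1,"delta_pos":[0,0,-1],"delta_rot":[0,0,0]},
  {"grip":1,"delta_pos":[0,0,-1],"delta_rot":[0,0,0]},
  {"grip":1,"delta_pos":[0,0,-1],"delta_rot":[0,0,0]},
])

```text
time: 8.65
position: [0.5206, 0.0953, 0.2663]
eef_rot: [3.131, 0.254, 0.0]
force: [0.2, -0.1, -1.1]
grip_width: 0.0149
gripper_force: 39.1
```

>>> step_arm([
  {"grip":1,"delta_pos":[0,0,-2],"delta_rot":[0,0,0]},
  {"grip":1,"delta_pos":[0,0,-2],"delta_rot":[0,0,0]},
  {"grip":1,"delta_pos":[0,0,-3],"delta_rot":[0,0,0]},
  {"grip":1,"delta_pos":[0,0,-3],"delta_rot":[0,0,0]},
  {"grip":1,"delta_pos":[0,0,-3],"delta_rot":[0,0,0]},
  {"grip":1,"delta_pos":[0,0,-3],"delta_rot":[0,0,0]},
  {"grip":1,"delta_pos":[0,0,-3],"delta_rot":[0,0,0]},
  {"grip":1,"delta_pos":[0,0,-3],"delta_rot":[0,0,0]},
  {"grip":1,"delta_pos":[0,0,-2],"delta_rot":[0,0,0]},
  {"grip":1,"delta_pos":[0,0,0],"delta_rot":[0,0,0]},
  {"grip":1,"delta_pos":[0,0,0],"delta_rot":[0,0,0]},
])

```text
time: 9.75
position: [0.5206, 0.0953, 0.2423]
eef_rot: [3.131, 0.254, 0.0]
force: [-1.2, 0.5, -1.0]
grip_width: 0.0152
gripper_force: 39.1
```

>>> step_arm([
  {"grip":1,"delta_pos":[0,0,-2],"delta_rot":[0,0,0]},
  {"grip":1,"delta_pos":[0,0,-2],"delta_rot":[0,0,0]},
  {"grip":1,"delta_pos":[0,0,-1],"delta_rot":[0,0,0]},
  {"grip":1,"delta_pos":[0,0,-1],"delta_rot":[0,0,0]},
  {"grip":1,"delta_pos":[0,0,-1],"delta_rot":[0,0,0]},
  {"grip":1,"delta_pos":[0,0,-1],"delta_rot":[0,0,0]},
  {"grip":1,"delta_pos":[0,0,-1],"delta_rot":[0,0,0]},
  {"grip":1,"delta_pos":[0,0,-1],"delta_rot":[0,0,0]},
])

```text
time: 10.55
position: [0.5206, 0.0954, 0.2322]
eef_rot: [3.131, 0.254, 0.0]
force: [0.4, 0.3, -0.3]
grip_width: 0.015
gripper_force: 39.1
```

>>> step_arm([
  {"grip":1,"delta_pos":[0,0,-1],"delta_rot":[0,0,0]},
  {"grip":1,"delta_pos":[0,0,-1],"delta_rot":[0,0,0]},
  {"grip":1,"delta_pos":[0,0,-1],"delta_rot":[0,0,0]},
])

```text
time: 10.85
position: [0.5206, 0.0953, 0.2292]
eef_rot: [3.131, 0.254, -0.0]
force: [0.4, -0.3, -0.2]
grip_width: 0.0147
gripper_force: 39.1
```

>>> step_arm([
  {"grip":1,"delta_pos":[0,0,-1],"delta_rot":[0,0,0]},
  {"grip":1,"delta_pos":[0,0,-1],"delta_rot":[0,0,0]},
  {"grip":1,"delta_pos":[0,0,-1],"delta_rot":[0,0,0]},
])

```text
time: 11.15
position: [0.5206, 0.0953, 0.2262]
eef_rot: [3.131, 0.254, -0.0]
force: [0.2, 0.8, -0.3]
grip_width: 0.0148
gripper_force: 39.1
```

>>> step_arm([
  {"grip":1,"delta_pos":[0,0,-1],"delta_rot":[0,0,0]},
  {"grip":1,"delta_pos":[0,0,-1],"delta_rot":[0,0,0]},
  {"grip":1,"delta_pos":[0,0,-1],"delta_rot":[0,0,0]},
])

```text
time: 11.45
position: [0.5206, 0.0953, 0.2233]
eef_rot: [3.131, 0.254, 0.0]
force: [0.2, -0.2, 0.0]
grip_width: 0.015
gripper_force: 39.1
```

>>> step_arm([
  {"grip":1,"delta_pos":[0,0,-1],"delta_rot":[0,0,0]},
  {"grip":1,"delta_pos":[0,0,-1],"delta_rot":[0,0,0]},
  {"grip":1,"delta_pos":[0,0,-1],"delta_rot":[0,0,0]},
])

```text
time: 11.75
position: [0.5206, 0.0953, 0.2203]
eef_rot: [3.131, 0.254, 0.0]
force: [0.1, 0.1, -0.0]
grip_width: 0.0151
gripper_force: 39.1
```

>>> step_arm([
  {"grip":1,"delta_pos":[0,0,-1],"delta_rot":[0,0,0]},
  {"grip":1,"delta_pos":[0,0,-1],"delta_rot":[0,0,0]},
  {"grip":1,"delta_pos":[0,0,-1],"delta_rot":[0,0,0]},
])

```text
time: 12.05
position: [0.5209, 0.0953, 0.2179]
eef_rot: [3.131, 0.254, 0.002]
force: [-0.5, 0.3, 4.3]
grip_width: 0.015
gripper_force: 39.4
```

>>> step_arm([
  {"grip":1,"delta_pos":[0,0,-1],"delta_rot":[0,0,0]},
  {"grip":1,"delta_pos":[0,0,-1],"delta_rot":[0,0,0]},
  {"grip":1,"delta_pos":[0,0,-1],"delta_rot":[0,0,0]},
])

```text
time: 12.35
position: [0.5209, 0.0953, 0.2147]
eef_rot: [3.131, 0.254, 0.001]
force: [-0.2, 0.1, 5.7]
grip_width: 0.0151
gripper_force: 39.6
```

>>> step_arm([
  {"grip":1,"delta_pos":[0,0,-1],"delta_rot":[0,0,0]},
  {"grip":1,"delta_pos":[0,0,-0.5],"delta_rot":[0,0,0]},
])

```text
time: 12.55
position: [0.521, 0.0953, 0.2132]
eef_rot: [3.131, 0.254, 0.002]
force: [-1.5, -0.6, 5.9]
grip_width: 0.0148
gripper_force: 39.7
```

>>> step_arm([
  {"grip":1,"delta_pos":[0,0,-0.5],"delta_rot":[0,0,0]},
  {"grip":1,"delta_pos":[0,0,-0.5],"delta_rot":[0,0,0]},
])

```text
time: 12.75
position: [0.5211, 0.0954, 0.2124]
eef_rot: [3.131, 0.254, 0.002]
force: [-0.4, 0.7, 6.5]
grip_width: 0.0154
gripper_force: 39.7
```

```bash
cat > lid.py <<'E'
from h import *
a=load('side0')['pixels'].astype(int); c=manip.capture('side'); s=manip.get_state()
X,u,v=cloud(c); m=(u>310)&(u<420)&(v>90)&(v<230)
x,y=X[:,0]-.5645,X[:,1]-.102
ex=x*.987+y*.16; ey=-x*.16+y*.987
k=m&(ex>.002)&(ex<.03)&(abs(ey+.06)<.04)&(X[:,2]<.3)
print(s['time'],s['position'],s['force'],'lid z',np.percentile(X[k,2],[20,50,80]))
E
python3 lid.py
```

```text
12.8 [0.52103533 0.09536945 0.21234856] [-1.47194644 -0.08519635  6.28915569] lid z [0.15119357 0.15233698 0.15315068]
```

>>> step_arm([
  {"grip":1,"delta_pos":[0,0,-0.5],"delta_rot":[0,0,0]},
  {"grip":1,"delta_pos":[0,0,-0.3],"delta_rot":[0,0,0]},
  {"grip":1,"delta_pos":[0,0,0],"delta_rot":[0,0,0]},
])

```text
time: 13.1
position: [0.521, 0.0954, 0.2115]
eef_rot: [3.131, 0.254, 0.002]
force: [-0.4, 0.5, 5.3]
grip_width: 0.015
gripper_force: 39.7
```

```bash
python3 lid.py
```

```text
13.15 [0.52100806 0.09536597 0.2114319 ] [ 0.74632119 -0.53010727  4.6992583 ] lid z [0.15333827 0.1546032  0.15560087]
```

>>> step_arm([
  {"grip":1,"delta_pos":[0,0,0],"delta_rot":[0,0,0]},
  {"grip":1,"delta_pos":[0,0,0],"delta_rot":[0,0,0]},
  {"grip":1,"delta_pos":[0,0,0],"delta_rot":[0,0,0]},
  {"grip":1,"delta_pos":[0,0,0],"delta_rot":[0,0,0]},
  {"grip":1,"delta_pos":[0,0,0],"delta_rot":[0,0,0]},
  {"grip":1,"delta_pos":[0,0,0],"delta_rot":[0,0,0]},
])

```text
time: 13.75
position: [0.5209, 0.0954, 0.2112]
eef_rot: [3.131, 0.254, 0.001]
force: [0.2, -0.6, 4.8]
grip_width: 0.0151
gripper_force: 39.7
```

```bash
python3 lid.py
```

```text
13.8 [0.52089675 0.09534894 0.21117315] [-0.6965754  -0.56569653  4.66484634] lid z [0.15471585 0.15588776 0.15683888]
```

>>> step_arm([
  {"grip":1,"delta_pos":[0,0,0],"delta_rot":[0,0,0]},
  {"grip":1,"delta_pos":[0,0,0],"delta_rot":[0,0,0]},
  {"grip":1,"delta_pos":[0,0,0],"delta_rot":[0,0,0]},
  {"grip":1,"delta_pos":[0,0,0],"delta_rot":[0,0,0]},
  {"grip":1,"delta_pos":[0,0,0],"delta_rot":[0,0,0]},
  {"grip":1,"delta_pos":[0,0,0],"delta_rot":[0,0,0]},
])

```text
time: 14.4
position: [0.5209, 0.0954, 0.2112]
eef_rot: [3.131, 0.254, 0.001]
force: [0.3, -0.3, 4.1]
grip_width: 0.0148
gripper_force: 39.7
```

```bash
python3 lid.py
```

```text
14.45 [0.5208254  0.09535305 0.21115656] [0.17387261 0.02830662 3.91080279] lid z [0.15464055 0.15570806 0.15659968]
```

>>> step_arm([
  {"grip":1,"delta_pos":[0,0,-0.5],"delta_rot":[0,0,0]},
  {"grip":1,"delta_pos":[0,0,-0.5],"delta_rot":[0,0,0]},
  {"grip":1,"delta_pos":[0,0,0],"delta_rot":[0,0,0]},
])

```text
time: 14.75
position: [0.521, 0.0954, 0.2104]
eef_rot: [3.131, 0.254, 0.002]
force: [-0.2, -0.4, 7.1]
grip_width: 0.0147
gripper_force: 39.7
```

```bash
python3 lid.py
```

```text
14.8 [0.52104203 0.09537661 0.21050899] [ 0.54533811 -0.26786267  7.15143764] lid z [0.16010137 0.1613181  0.16225091]
```

The lid is moving now, so I hold.

>>> step_arm([
  {"grip":1,"delta_pos":[0,0,0],"delta_rot":[0,0,0]},
  {"grip":1,"delta_pos":[0,0,0],"delta_rot":[0,0,0]},
  {"grip":1,"delta_pos":[0,0,0],"delta_rot":[0,0,0]},
  {"grip":1,"delta_pos":[0,0,0],"delta_rot":[0,0,0]},
  {"grip":1,"delta_pos":[0,0,0],"delta_rot":[0,0,0]},
  {"grip":1,"delta_pos":[0,0,0],"delta_rot":[0,0,0]},
  {"grip":1,"delta_pos":[0,0,0],"delta_rot":[0,0,0]},
  {"grip":1,"delta_pos":[0,0,0],"delta_rot":[0,0,0]},
  {"grip":1,"delta_pos":[0,0,0],"delta_rot":[0,0,0]},
  {"grip":1,"delta_pos":[0,0,0],"delta_rot":[0,0,0]},
])

```text
time: 15.8
position: [0.521, 0.0954, 0.2106]
eef_rot: [3.131, 0.254, 0.002]
force: [0.3, -0.1, 6.7]
grip_width: 0.0149
gripper_force: 39.7
```

```bash
python3 lid.py
```

```text
15.85 [0.52102998 0.09537185 0.21056166] [-0.1405529   0.71509253  7.00604679] lid z [0.18008454 0.18252621 0.18439535]
```

>>> step_arm([
  {"grip":1,"delta_pos":[0,0,0],"delta_rot":[0,0,0]},
  {"grip":1,"delta_pos":[0,0,0],"delta_rot":[0,0,0]},
  {"grip":1,"delta_pos":[0,0,0],"delta_rot":[0,0,0]},
  {"grip":1,"delta_pos":[0,0,0],"delta_rot":[0,0,0]},
  {"grip":1,"delta_pos":[0,0,0],"delta_rot":[0,0,0]},
  {"grip":1,"delta_pos":[0,0,0],"delta_rot":[0,0,0]},
  {"grip":1,"delta_pos":[0,0,0],"delta_rot":[0,0,0]},
  {"grip":1,"delta_pos":[0,0,0],"delta_rot":[0,0,0]},
  {"grip":1,"delta_pos":[0,0,2],"delta_rot":[0,0,0]},
  {"grip":1,"delta_pos":[0,0,3],"delta_rot":[0,0,0]},
  {"grip":1,"delta_pos":[0,0,5],"delta_rot":[0,0,0]},
  {"grip":1,"delta_pos":[0,0,5],"delta_rot":[0,0,0]},
  {"grip":1,"delta_pos":[0,0,5],"delta_rot":[0,0,0]},
  {"grip":1,"delta_pos":[0,0,0],"delta_rot":[0,0,0]},
])

```text
time: 17.25
position: [0.5207, 0.0953, 0.2303]
eef_rot: [3.131, 0.254, -0.0]
force: [-0.7, 0.1, -1.1]
grip_width: 0.015
gripper_force: 39.3
```

```bash
python3 lid.py
```

```text
17.3 [0.52055856 0.09535582 0.22995847] [-0.44287777 -0.40529249 -1.31546768] lid z [0.19761045 0.20118487 0.2034525 ]
```

>>> step_arm([
  {"grip":1,"delta_pos":[0,0,5],"delta_rot":[0,0,0]},
  {"grip":1,"delta_pos":[0,0,8],"delta_rot":[0,0,0]},
  {"grip":1,"delta_pos":[0,0,10],"delta_rot":[0,0,0]},
  {"grip":1,"delta_pos":[0,0,10],"delta_rot":[0,0,0]},
  {"grip":1,"delta_pos":[0,0,10],"delta_rot":[0,0,0]},
  {"grip":1,"delta_pos":[0,0,12],"delta_rot":[0,0,0]},
  {"grip":1,"delta_pos":[0,0,15],"delta_rot":[0,0,0]},
  {"grip":1,"delta_pos":[0,0,15],"delta_rot":[0,0,0]},
  {"grip":1,"delta_pos":[0,0,10],"delta_rot":[0,0,0]},
  {"grip":1,"delta_pos":[0,0,5],"delta_rot":[0,0,0]},
])

```text
time: 18.3
position: [0.521, 0.0954, 0.3315]
eef_rot: [3.131, 0.254, 0.003]
force: [0.3, -0.2, -0.7]
grip_width: 0.0148
gripper_force: 39.3
```

>>> step_arm([
  {"grip":1,"delta_pos":[0,-10,0],"delta_rot":[0,0,0]},
  {"grip":1,"delta_pos":[0,-20,0],"delta_rot":[0,0,0]},
  {"grip":1,"delta_pos":[0,-28,0],"delta_rot":[0,0,0]},
  {"grip":1,"delta_pos":[0,-28,0],"delta_rot":[0,0,0]},
  {"grip":1,"delta_pos":[0,-28,0],"delta_rot":[0,0,0]},
  {"grip":1,"delta_pos":[0,-28,0],"delta_rot":[0,0,0]},
  {"grip":1,"delta_pos":[0,-28,0],"delta_rot":[0,0,0]},
  {"grip":1,"delta_pos":[0,-28,0],"delta_rot":[0,0,0]},
  {"grip":1,"delta_pos":[-1,-28,0],"delta_rot":[0,0,0]},
  {"grip":1,"delta_pos":[0,-28,0],"delta_rot":[0,0,0]},
  {"grip":1,"delta_pos":[0,-28,0],"delta_rot":[0,0,0]},
  {"grip":1,"delta_pos":[-1,-28,-5],"delta_rot":[0,0,0]},
  {"grip":1,"delta_pos":[0,-28,-10],"delta_rot":[0,0,0]},
  {"grip":1,"delta_pos":[0,-28,-20],"delta_rot":[0,0,0]},
  {"grip":1,"delta_pos":[0,-20,-25],"delta_rot":[0,0,0]},
  {"grip":1,"delta_pos":[0,-10,-25],"delta_rot":[0,0,0]},
  {"grip":1,"delta_pos":[0,0,-25],"delta_rot":[0,0,0]},
  {"grip":1,"delta_pos":[0,0,0],"delta_rot":[0,0,0]},
  {"grip":1,"delta_pos":[0,0,0],"delta_rot":[0,0,0]},
])

```text
time: 20.2
position: [0.5178, -0.3006, 0.2195]
eef_rot: [-3.13, -0.253, 0.003]
force: [-0.9, 0.4, 0.6]
grip_width: 0.0151
gripper_force: 39.2
```

```bash
python3 lid.py; python3 - <<'E'
from h import *
s=manip.get_state(); c=cap('side','side5.png'); p=s['position']; X=p+[0,0,-.134]
h=load('side1')
print(p,s['eef_rot'],px(c,X),'under',px(c,[p[0],p[1],.06]),'hole est',px(c,[.519,-.301,.06]))
u,v=363,289; print(u,v)
a=c['pixels'][v-25:v+15,u-20:u+20]; b=h['pixels'][v-25:v+15,u-20:u+20]
cv2.imwrite('pics/c5.png',np.hstack([cv2.resize(i,(400,400),interpolation=2) for i in(a,b)]))
E
```

```text
20.25 [ 0.51857225 -0.30088379  0.22079007] [-0.02735106  0.35351841 -0.12972083] lid z [0.21478332 0.21860124 0.2205056 ]
[ 0.51857225 -0.30088379  0.22079007] [3.13092329e+00 2.53843675e-01 3.17880015e-04] [360.64415338 285.35992802] under [359.89194885 294.70568667] hole est [360.0920009  294.70329592]
363 289
```

View pics/c5.png

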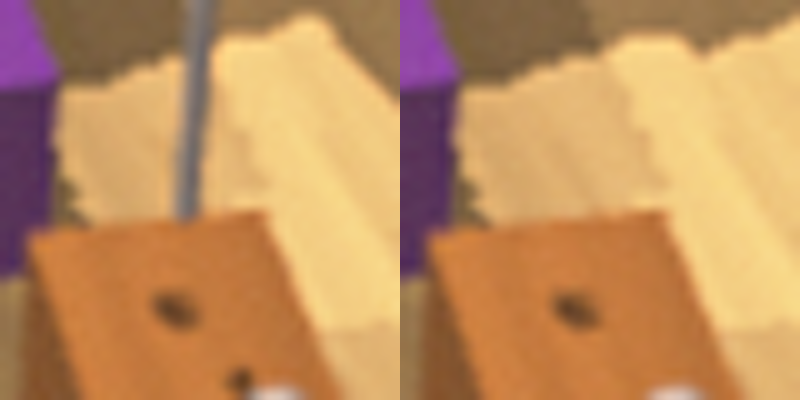

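The nose at side px ≈ (361.2,285.3) projects to ≈ (360.5,294.7). The empty hole is at ≈ (360.2,294.5), so the rod needs about 0.6 mm in -x. I lower it now.

>>> step_arm([
  {"grip":1,"delta_pos":[-0.6,0.2,-8],"delta_rot":[0,0,0]},
  {"grip":1,"delta_pos":[0,0,-7],"delta_rot":[0,0,0]},
  {"grip":1,"delta_pos":[0,0,-5],"delta_rot":[0,0,0]},
  {"grip":1,"delta_pos":[0,0,-3],"delta_rot":[0,0,0]},
  {"grip":1,"delta_pos":[0,0,-2],"delta_rot":[0,0,0]},
  {"grip":1,"delta_pos":[0,0,-2],"delta_rot":[0,0,0]},
  {"grip":1,"delta_pos":[0,0,-2],"delta_rot":[0,0,0]},
  {"grip":1,"delta_pos":[0,0,-2],"delta_rot":[0,0,0]},
  {"grip":1,"delta_pos":[0,0,0],"delta_rot":[0,0,0]},
])

```text
time: 21.2
position: [0.5179, -0.3004, 0.1887]
eef_rot: [-3.131, -0.254, 0.0]
force: [-0.1, 0.2, -1.1]
grip_width: 0.015
gripper_force: 39.2
```

>>> step_arm([
  {"grip":1,"delta_pos":[0,0,-3],"delta_rot":[0,0,0]},
  {"grip":1,"delta_pos":[0,0,-3],"delta_rot":[0,0,0]},
  {"grip":1,"delta_pos":[0,0,-4],"delta_rot":[0,0,0]},
  {"grip":1,"delta_pos":[0,0,-4],"delta_rot":[0,0,0]},
  {"grip":1,"delta_pos":[0,0,-4],"delta_rot":[0,0,0]},
  {"grip":1,"delta_pos":[0,0,-4],"delta_rot":[0,0,0]},
  {"grip":1,"delta_pos":[0,0,-4],"delta_rot":[0,0,0]},
  {"grip":1,"delta_pos":[0,0,-4],"delta_rot":[0,0,0]},
  {"grip":1,"delta_pos":[0,0,-3],"delta_rot":[0,0,0]},
  {"grip":1,"delta_pos":[0,0,-3],"delta_rot":[0,0,0]},
  {"grip":1,"delta_pos":[0,0,-2],"delta_rot":[0,0,0]},
  {"grip":1,"delta_pos":[0,0,-1],"delta_rot":[0,0,0]},
  {"grip":1,"delta_pos":[0,0,0],"delta_rot":[0,0,0]},
])

```text
time: 22.5
position: [0.518, -0.3004, 0.1499]
eef_rot: [-3.131, -0.254, 0.0]
force: [0.5, 0.1, 0.0]
grip_width: 0.0153
gripper_force: 39.2
```

>>> step_arm([
  {"grip":1,"delta_pos":[0,0,-1],"delta_rot":[0,0,0]},
  {"grip":1,"delta_pos":[0,0,-1],"delta_rot":[0,0,0]},
  {"grip":1,"delta_pos":[0,0,-1],"delta_rot":[0,0,0]},
  {"grip":1,"delta_pos":[0,0,-1],"delta_rot":[0,0,0]},
  {"grip":1,"delta_pos":[0,0,0],"delta_rot":[0,0,0]},
])

```text
time: 23.0
position: [0.5179, -0.3004, 0.1458]
eef_rot: [-3.131, -0.254, 0.0]
force: [-0.3, 0.2, -1.1]
grip_width: 0.0149
gripper_force: 39.2
```

>>> step_arm([
  {"grip":1,"delta_pos":[0,0,-0.8],"delta_rot":[0,0,0]},
  {"grip":0.6,"delta_pos":[0,0,0],"delta_rot":[0,0,0]},
  {"grip":0.4,"delta_pos":[0,0,0],"delta_rot":[0,0,0]},
  {"grip":0.2,"delta_pos":[0,0,0],"delta_rot":[0,0,0]},
  {"grip":0,"delta_pos":[0,0,0],"delta_rot":[0,0,0]},
  {"grip":-0.3,"delta_pos":[0,0,0],"delta_rot":[0,0,0]},
  {"grip":-0.5,"delta_pos":[0,0,0],"delta_rot":[0,0,0]},
  {"grip":-0.5,"delta_pos":[0,0,0],"delta_rot":[0,0,0]},
  {"grip":-0.5,"delta_pos":[0,0,0],"delta_rot":[0,0,0]},
  {"grip":-0.5,"delta_pos":[0,0,0],"delta_rot":[0,0,0]},
])

```text
time: 24.0
position: [0.518, -0.3005, 0.1452]
eef_rot: [3.131, 0.254, -0.0]
force: [-0.4, -1.0, 0.1]
grip_width: 0.0641
gripper_force: 0.0
```

>>> step_arm([
  {"grip":-0.5,"delta_pos":[0,0,5],"delta_rot":[0,0,0]},
  {"grip":-0.5,"delta_pos":[0,0,10],"delta_rot":[0,0,0]},
  {"grip":-0.5,"delta_pos":[0,0,15],"delta_rot":[0,0,0]},
  {"grip":-0.5,"delta_pos":[0,0,20],"delta_rot":[0,0,0]},
  {"grip":-0.5,"delta_pos":[0,0,20],"delta_rot":[0,0,0]},
  {"grip":-0.5,"delta_pos":[0,0,20],"delta_rot":[0,0,0]},
  {"grip":-0.5,"delta_pos":[0,0,20],"delta_rot":[0,0,0]},
  {"grip":-0.5,"delta_pos":[0,0,10],"delta_rot":[0,0,0]},
  {"grip":-0.5,"delta_pos":[0,0,0],"delta_rot":[0,0,0]},
  {"grip":-0.5,"delta_pos":[0,0,0],"delta_rot":[0,0,0]},
])

```text
time: 25.0
position: [0.5179, -0.3004, 0.2649]
eef_rot: [-3.131, -0.254, 0.0]
force: [-0.3, -0.1, -0.2]
grip_width: 0.0644
gripper_force: 0.0
```

```bash
python3 lid.py; python3 - <<'E'
from h import *
c=cap('side','side6.png')
a=c['pixels'][120:360,270:430]; b=load('side0')['pixels'][120:360,270:430]
cv2.imwrite('pics/c6.png',np.hstack([cv2.resize(i,(400,600),interpolation=2) for i in(a,b)]))
E
```

```text
25.05 [ 0.51767964 -0.30019866  0.26429875] [-0.08480699  0.42722813 -0.07357676] lid z [0.22048646 0.22604721 0.22776398]
```

View pics/c6.png

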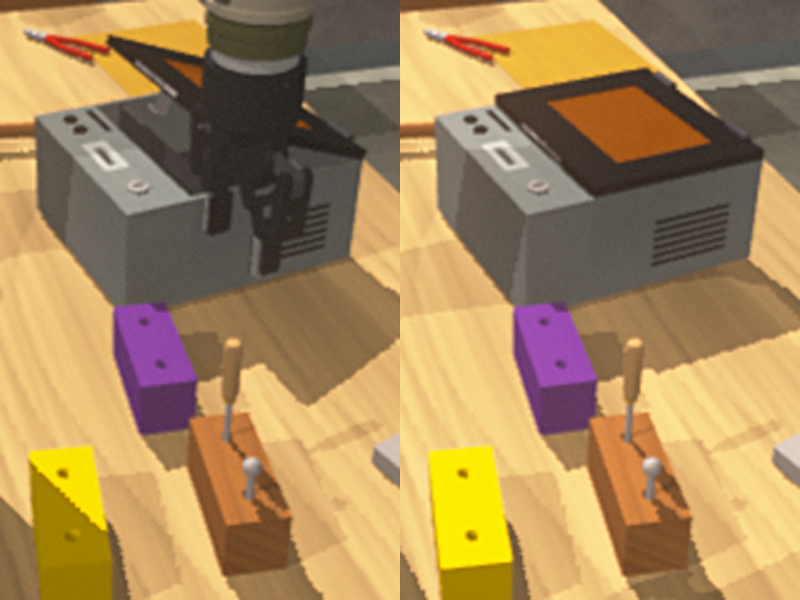

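The lid is ajar. The rod stands in its hole with its top at crop (232,342), as at the start (633,342 in the right half), and the punch has not moved.

```bash
python3 -c "
from station import manip; print(manip.finish_job())"
```

```text
the job is handed in; nothing more can be done
None
```

I handed the job in: the lid has risen to about 226 mm and stands ajar, the rod is back upright in its stand hole and released, and the punch and nearby things in the last picture had not moved; no verdict came back.

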